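# Feed a packed carton through the sizing gate

### The arm

A 7-joint arm with a two-finger parallel gripper is mounted at the origin on the work surface. World frame = base frame: x ahead of the robot, y to its left, z up, the work surface at z = 0. Lengths are in m, angles in rad, forces in N, time in s.
With the tool pointing down it reaches from about 0.4 to 0.85 m from the base axis. Payload 4.5 kg.
Tool frame: the origin (TCP) lies where the fingers leave the gripper's body, on its centre line; the fingertips stand 64 mm ahead of it and the grasp point (between the pads) lies 45 mm ahead of it; z points along the fingers, y is the direction in which the jaws open and shut (so a half turn about z gives the same grasp; the last joint's range is limited). The gripper opens to 88 mm and grips with 3 to 60 N. Pads are 18 mm wide; open, the fingers measure 123 mm over their backs; the gripper's body (75 mm by 187 mm) begins 45 mm behind the grasp point.
Start: joints at [-1.213, 0.689, -0.195, 1.565, 0.157, 0.902, -0.215], TCP at [0.199, 0.593, 0.303] pointing down, gripper open.
Joint ranges: [-3.01, 3.01], [-0.46, 2.08], [-1.47, 1.51], [0.13, 2.56], [-1, 4.14], [0.04, 2.09], [-2.66, 2.66]. Speed limits (rad/s): [2.57, 2.57, 3.14, 3.14, 3.14, 3.14, 3.14].

### API

Orientations are given as a unit quaternion [x, y, z, w].
In Python, from plant import monitor, snapshot, workorder, finder gives the robot as it stands.
- The arm moves only by the tool carry_out, never from a script. Its argument "motion" is one flat list of numbers, 6 for each row, row after row: the shift along the tool's x, y, z in cm, then the turn, a rotation vector about the tool's x, y, z in rad. In form: [x, y, z, rx, ry, rz, x, y, z, rx, ry, rz, ...]. A call has 1 to 8 rows; each row shifts and turns the commanded pose from where the row before left it, along the tool's axes as they then stand; what a row does not reach is not made up. A row lasts 1/8 s, in which the tool goes at most 62.5 mm and 10.7 degrees, less where a joint would pass 70% of its speed; a pose out of reach is approached as far as the arm can. A call with a gripper value outside its range is refused whole. "hand" is the finger opening in cm, from 0 to 8.81, set as the call begins (left out, the last holds). The fingers move at their own pace and stop on an object; "grip_force" is the grip in N (left out, the last holds). Time passes only in rows, so rows that do not move let the fingers close. It gives the time, the measured TCP pose, the force and the opening at its end, in the units of the state.
- monitor.get_state(): the state, without advancing time (a new reading comes with each control period).
- snapshot(name): name is "side" or "top"; returns a dict with "frame" (480x640x3 uint8, red, green, blue), "range_z" (480x640 float32, m along the optical axis (not along the pixel's ray), 0 where there is no reading), "fx", "fy", "cx", "cy" (pixels), "rvec" (rotation vector, rad) and "tvec" (3), from world to camera coordinates, as OpenCV has them. Camera axes: x right, y down, z forward; pixel columns grow to the right and rows downward; lengths in m; the calibration is good to about 2 mm. A picture is of the moment at which its call begins.
- workorder.finish_job(): hands the job in, once; it reports no verdict.
Trained networks look in a picture, given as the dict that the camera call returned (one of the last four; its "shot" number tells which), for a name from the list of things; names that differ only in an ending like _2 or _b are one class to them, and where a whole thing is asked for, a point or a joint stands for the part that bears it (a point fixed in the world has none). Each returns a list of dicts, best first, with "p" (0 to 1); they miss things now and then, are a little off and sometimes report something else, mostly with a low value. They report only what shows in the picture. A call takes as long as a camera call.
- finder.masks_of(picture, thing): "pixels" (480x640 bool, what is visible of it) and "extent" ([left, top, right, bottom] in pixels, round what is visible of it).
The state is a dict: "clock": time; "q": joint angles; "qd": joint speeds; "joint_torque": joint torques, N m; "tool_pos": TCP position; "eef_rot": TCP orientation; "contact_force": force on the tool from outside, world axes, zero at the start; "moment": the same for the moment, N m; "opening": opening from 0.0 (shut) to 1.0 (fully open).
Only numpy, scipy, OpenCV 4.12 (cv2) and the standard library are available. Lean on these libraries where they do the work, as an engineer would, in place of code of your own. Each camera call takes 0.05 s, during which the arm holds its last target. There are 200 camera calls.

### The job

Push the flat brown carton along the bench through the narrow gap between the two fixed green guide blocks, and on until its leading end rests against the low green stop bar behind them. Only push it: the carton stays flat on the bench and is never lifted or tipped. Leave the bottle, the tape roll and the small white box where they are.

Things in the scene. Friction and masses are not known exactly. Their poses are not given: they have to be found in the camera images.
- carton: Closed flat cardboard carton, 92 mm wide (its x), 110 mm long (its y), 40 mm high, 0.25 to 0.5 kg, loose on the bench, evenly filled; it slides under a few newtons. Origin at the centre of its underside, z up; +y is its leading end, which starts facing the gap to within about 25 degrees.
- gate: Two green steel guide blocks fixed to the bench, each 36 mm wide (x), 40 mm deep (y), 45 mm high, with a straight 98 mm gap between. Origin on the bench, middle of the gap; +y is the push direction. Blocks span x = 49 to 85 mm either side, y = -20 to 20 mm, feet up to 10 mm high out to x = 113 mm. The carton starts with its origin at y = -220 to -170 mm, x within 40 mm.
- stop_face (a point): Middle of the face that the carton must meet on the green stop bar, 15 mm above the bench; axes as the gate's. The bar is fixed rigidly with the gate, 130 mm long (x), 30 mm high, its face 165 mm past the gate's origin in +y, so the carton is home with its origin at gate y = 110 mm.
- bottle: Clear water bottle with a blue cap, 62 mm across, 190 mm high, standing loose beyond the gate's +x side near the stop; origin at the centre of its underside. Leave alone.
- tape_roll: Brown roll of packing tape lying flat, 100 mm across, 48 mm high, loose, on the gate's -x side near the stop; origin at the centre of its underside. Leave alone.
- small_box: Small upright white box, 55 by 55 by 80 mm high, loose, on the gate's +x side, beside the guide block; origin at the centre of its underside. Leave alone.

How it is judged:
By the outcome, as a careful person would: the job done as asked, in the order asked, and still so for the second after the job is handed in, with the robot touching nothing.
It also fails if it takes over 64 s, if anything falls off the work surface, if the arm or the gripper's body presses on something with over 40 N, if the wrist force passes 120 N, or if a joint passes its speed limit or range.

## Working session

There is one attempt and no reset: what is moved stays moved. The work goes in short steps, Python scripts to look and compute and a tool call to move; the robot and the scene stay as the last step left them, time stands still between calls to the robot, and variables do not carry over. Pictures are saved under pics/ and viewed, about 8 in all and at most 12, crops included, and the job is handed in when it is done.

Besides the shell and the picture viewer there is one more tool, called after "Request:" by a JSON object that holds its "op" and its "data". carry_out: Moves the arm, as the interface text tells. Its arguments: {"type":"object","properties":{"motion":{"type":"array"},"hand":{"type":"number"},"grip_force":{"type":"number"}},"required":["motion"]}

```bash
mkdir -p pics; cat > h.py <<'E'
import numpy as np, cv2
from plant import monitor, snapshot, workorder, finder
def cloud(s):
    v,u=np.mgrid[:480,:640]; z=s["range_z"]
    P=np.stack([(u-s["cx"])/s["fx"]*z,(v-s["cy"])/s["fy"]*z,z],-1)
    R=cv2.Rodrigues(np.array(s["rvec"],float))[0]
    W=(P-np.array(s["tvec"]).ravel())@R
    W[z==0]=np.nan
    return W
def rect(W,m,lo,hi):
    p=W[m]; p=p[(p[:,2]>lo)&(p[:,2]<hi)]
    r=cv2.minAreaRect((p[:,:2]*1000).astype(np.float32))
    return r,len(p),np.median(p,0)
def save(s,n): cv2.imwrite("pics/"+n,s["frame"][...,::-1])
E
python3 - <<'E'
from h import *
st=monitor.get_state(); print(st["tool_pos"],st["eef_rot"],st["clock"])
ims=[]
for c in("top","side"):
    s=snapshot(c); W=cloud(s); save(s,c+"0.png")
    for t in("carton","gate","stop_face","bottle","tape_roll","small_box"):
        try:
            for d in finder.masks_of(s,t)[:2]:
                print(c,t,round(d["p"],2),d["extent"],end=" ")
                p=W[d["pixels"]]; p=p[np.isfinite(p[:,2])]
                zt=np.percentile(p[:,2],90)
                print(np.round(zt,3),rect(W,d["pixels"],zt-.008,zt+.006))
        except Exception as e: print(c,t,e)
    ims.append(s["frame"])
cv2.imwrite("pics/both.png",cv2.resize(np.vstack(ims),(450,600))[...,::-1])
E
```

```text
[0.19875179 0.59202246 0.30191271] [ 1.61173046e-01  9.86925746e-01 -9.03008909e-04 -7.99655398e-05] 0.0
top carton 0.68 [413.6, 224.6, 511.5, 306.3] 0.042 (((546.09130859375, -173.8709716796875), (92.06050109863281, 111.29637145996094), 22.40648651123047), 4722, array([ 0.5454591 , -0.17275126,  0.0401404 ]))
top gate 0.57 [194.2, 189.3, 353.7, 342.3] 0.045 (((543.3726196289062, 14.823734283447266), (170.1962127685547, 39.609130859375), 6.79664421081543), 1292, array([0.49353832, 0.01495024, 0.04448075]))
top stop_face 0.72 [196.3, 192.9, 353.1, 340.2] 0.045 (((543.377685546875, 14.741718292236328), (170.21795654296875, 39.90907669067383), 6.857466220855713), 1321, array([0.49370328, 0.0149501 , 0.04445884]))
top bottle 0.91 [206.8, 115.1, 257.2, 185.7] 0.189 (((698.1859741210938, 163.30006408691406), (27.434432983398438, 27.715890884399414), 89.14543151855469), 455, array([0.69734308, 0.16284858, 0.18970112]))
top tape_roll 0.87 [231.5, 333.7, 300.7, 407.8] 0.049 (((391.6169128417969, 113.28509521484375), (98.17349243164062, 98.66968536376953), 72.06309509277344), 1665, array([0.38
[... 985 characters left out ...]
1455078), 7.666876316070557), 797, array([0.49351834, 0.00623075, 0.04499678]))
side bottle 0.84 [345.7, 118.2, 383.2, 229.5] 0.164 (((697.3703002929688, 155.1513214111328), (11.802511215209961, 22.763532638549805), 73.95160675048828), 108, array([0.69628146, 0.15321992, 0.16342115]))
side tape_roll 0.88 [164.2, 218.8, 228.9, 272.0] 0.048 (((392.5610046386719, 110.11183166503906), (98.16301727294922, 98.32526397705078), 84.85731506347656), 987, array([0.39042245, 0.09938794, 0.04754084]))
side small_box 0.66 [373.4, 201.6, 423.5, 266.4] 0.081 (((722.785400390625, 45.61952590942383), (57.94105529785156, 56.43227005004883), 31.754716873168945), 698, array([0.72051872, 0.03968949, 0.08038028]))
```

View pics/top0.png

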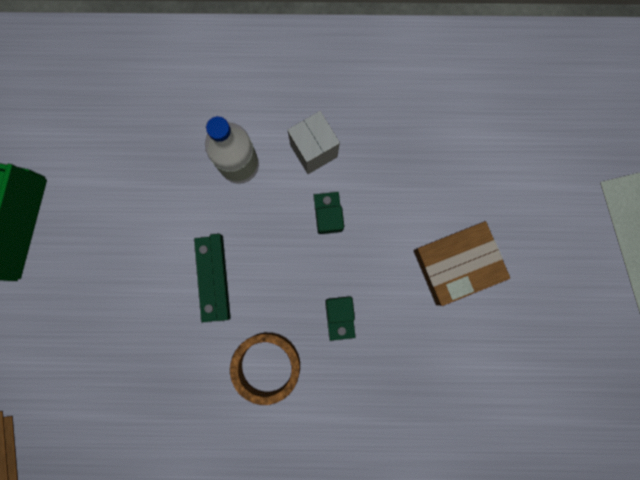

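View pics/side0.png

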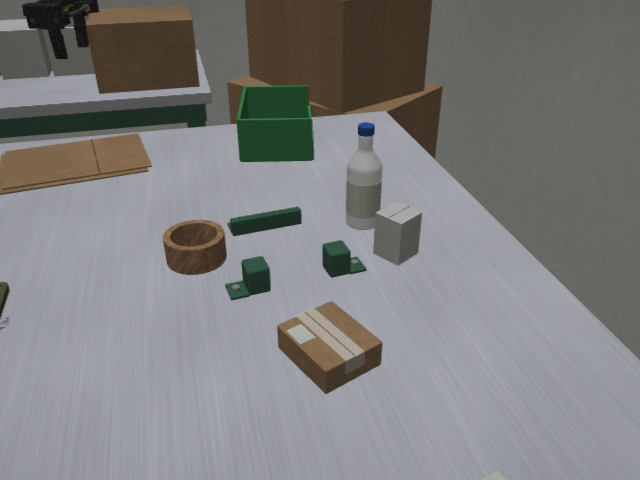

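The top view shows the carton at about (463, 263), the gate blocks at (329, 212) and (340, 318), and the stop bar at (212, 278). The side view agrees. The fitted sizes match the given ones. In the gate frame the carton is at about (-20, -188) mm, turned +15.6°. My plan is to square it up by pushing its -x side with both fingers flat, then push it straight from the rear.

Request:
{"op": "carry_out", "data": {"motion": [-4.34, -3.07, 0, 0, 0, 0, -4.34, -3.07, 0, 0, 0, 0, -4.34, -3.07, 0, 0, 0, 0, -4.34, -3.07, 0, 0, 0, 0, -4.34, -3.07, 0, 0, 0, 0, -4.34, -3.07, 0, 0, 0, 0, -4.34, -3.07, 0, 0, 0, 0, -4.34, -3.07, 0, 0, 0, 0], "hand": 6.0}}

```text
clock: 1.7
tool_pos: [0.4509, 0.2479, 0.303]
eef_rot: [0.161, 0.987, 0.0, 0.0]
contact_force: [0.3, 0.9, -0.2]
opening: 0.675
```

Request:
{"op": "carry_out", "data": {"motion": [-1.79, -5.1, 0, 0, 0, 0, -1.79, -5.1, 0, 0, 0, 0, -1.79, -5.1, 0, 0, 0, 0, -1.79, -5.1, 0, 0, 0, 0, -1.79, -5.1, 0, 0, 0, 0, -1.79, -5.1, 0, 0, 0, 0, -1.79, -5.1, 0, 0, 0, 0, -1.79, -5.1, 0, 0, 0, 0]}}

```text
clock: 2.7
tool_pos: [0.4559, -0.1849, 0.303]
eef_rot: [0.161, 0.987, 0.0, 0.0]
contact_force: [0.5, -0.4, 0.3]
opening: 0.681
```

Request:
{"op": "carry_out", "data": {"motion": [0, 0, 0, 0, 0, -0.147, 0, 0, 0, 0, 0, -0.147, 0, 0, 0, 0, 0, -0.147, 0, 0, 0, 0, 0, 0, 0, 0, 0, 0, 0, 0]}}

```text
clock: 3.32
tool_pos: [0.4558, -0.1832, 0.3028]
eef_rot: [-0.057, 0.998, -0.0, 0.0]
contact_force: [0.7, -0.3, 0.2]
opening: 0.682
```

```bash
cat >> h.py <<'E'
A=np.radians(6.9); G=np.array([.5434,.0148]); XG=np.array([np.cos(A),np.sin(A)]); YG=np.array([-XG[1],XG[0]])
def tog(p): d=np.array(p[:2])-G; return np.round([d@XG*1000,d@YG*1000],1)
def state():
    s=monitor.get_state(); from scipy.spatial.transform import Rotation as R
    M=R.from_quat(s["eef_rot"]).as_matrix()
    print("t",s["clock"],"tcp gate",tog(s["tool_pos"]),"z",s["tool_pos"][2],"tool y in gate deg",np.degrees(np.arctan2(M[1,1],M[0,1]))-6.9,"tilt",M[:2,2],"F",s["contact_force"],"open",s["opening"],"q",np.round(s["q"],2))
def carton(cam="top"):
    s=snapshot(cam); W=cloud(s)
    for d in finder.masks_of(s,"carton")[:1]:
        r,n,m=rect(W,d["pixels"],.034,.046); a=r[2]-6.9
        print(cam,"carton",d["p"],tog(np.array(r[0])/1000),np.round(r[1],1),"ang",(a+45)%90-45,n)
    return s
E
python3 -c "
from h import *
state(); carton()"
```

```text
t 3.325 tcp gate [-110.7 -186. ] z 0.3027619816671419 tool y in gate deg 89.67268100564159 tilt [ 1.78898430e-04 -1.99068146e-05] F [ 0.71529875 -0.25465651  0.18338005] open 0.6818634651016081 q [ 0.57  0.54 -0.43  1.95  0.33  0.72  1.62]
top carton 0.68 [ -20.1 -187.8] [ 92.1 111.5] ang 15.28353843688965 4747
```

Request:
{"op": "carry_out", "data": {"motion": [0, 0, 4, 0, 0, 0, 0, 0, 4, 0, 0, 0, 0, 0, 4, 0, 0, 0, 0, 0, 4, 0, 0, 0, 0, 0, 4, 0, 0, 0, 0, 0, 2.4, 0, 0, 0, 0, 0, 0, 0, 0, 0]}}

```text
clock: 4.3
tool_pos: [0.4554, -0.1826, 0.0774]
eef_rot: [-0.059, 0.998, 0.0, -0.001]
contact_force: [0.0, -0.5, -0.6]
opening: 0.683
```

Request:
{"op": "carry_out", "data": {"motion": [-0.5, 0, 0, 0, 0, 0, -0.5, 0, 0, 0, 0, 0, -0.5, 0, 0, 0, 0, 0, -0.5, 0, 0, 0, 0, 0, -0.5, 0, 0, 0, 0, 0, -0.5, 0, 0, 0, 0, 0, -0.5, 0, 0, 0, 0, 0, -0.5, 0, 0, 0, 0, 0]}}

```text
clock: 5.3
tool_pos: [0.4958, -0.1781, 0.0786]
eef_rot: [-0.059, 0.998, 0.0, -0.0]
contact_force: [-2.7, 1.6, 0.8]
opening: 0.68
```

```bash
python3 -c "
from h import *
state(); s=carton(); save(s,'top1.png'); carton('side')"
```

```text
t 5.3 tcp gate [ -70.5 -185.8] z 0.07858117648054509 tool y in gate deg 89.82925190458126 tilt [-0.00026992  0.00045622] F [-2.71153955  1.57332887  0.83641189] open 0.6804565818436877 q [ 0.36  0.94 -0.17  1.99  0.56  0.25  1.4 ]
top carton 0.91 [  -2.6 -193.1] [ 82.8 111.6] ang 8.29529151916504 3873
side carton 0.71 [  -5.1 -195.9] [ 92.2 115.3] ang 6.699289894104005 2442
```

View pics/top1.png

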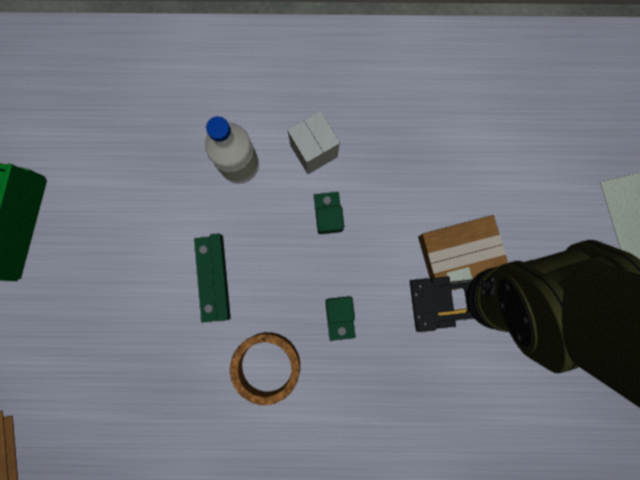

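The picture shows the gripper beside the carton at about (440, 303) and the carton turning as planned, with its centre at about (465, 255). Now I'll push on until it is flush.

Request:
{"op": "carry_out", "data": {"motion": [-0.4, 0, 0, 0, 0, 0, -0.4, 0, 0, 0, 0, 0, -0.4, 0, 0, 0, 0, 0, -0.35, 0, 0, 0, 0, 0, 0, 0, 0, 0, 0, 0, 0, 0, 0, 0, 0, 0]}}

```text
clock: 6.25
tool_pos: [0.512, -0.177, 0.0788]
eef_rot: [-0.058, 0.998, -0.0, 0.001]
contact_force: [-0.2, -0.3, 0.2]
opening: 0.682
```

```bash
python3 -c "
from h import *
state(); s=carton(); carton('side')"
```

```text
t 6.25 tcp gate [ -54.2 -186.7] z 0.07882261167376903 tool y in gate deg 89.78424891750304 tilt [ 0.00238556 -0.00036127] F [-0.24093943 -0.27921029  0.23785624] open 0.6816402908380448 q [ 0.36  0.95 -0.19  1.95  0.55  0.29  1.4 ]
top carton 0.67 [   3.3 -199. ] [ 91.9 110.7] ang 1.4879051208496108 3430
```

Request:
{"op": "carry_out", "data": {"motion": [2.5, 0, 0, 0, 0, 0, 2.5, 0, 0, 0, 0, 0, 0, -2, -4, 0, 0, 0, 0, -2, -4, 0, 0, 0, 0, -2, -4, 0, 0, 0]}}

```text
clock: 7.08
tool_pos: [0.4683, -0.2429, 0.2001]
eef_rot: [-0.058, 0.998, -0.0, 0.0]
contact_force: [1.3, 0.5, 0.3]
opening: 0.679
```

Request:
{"op": "carry_out", "data": {"motion": [0, 0, 0, 0, 0, -0.1748, 0, 0, 0, 0, 0, -0.1748, 0, 0, 0, 0, 0, -0.1748, 0, 0, 0, 0, 0, -0.1748, 0, 0, 0, 0, 0, -0.1748, 0, 0, 0, 0, 0, -0.1748, 0, 0, 0, 0, 0, -0.1748, 0, 0, 0, 0, 0, -0.1748], "hand": 4.8}}

```text
clock: 8.07
tool_pos: [0.4683, -0.2424, 0.1987]
eef_rot: [-0.689, 0.725, -0.0, 0.0]
contact_force: [0.6, -0.3, 0.2]
opening: 0.546
```

Request:
{"op": "carry_out", "data": {"motion": [0, 0, 0, 0, 0, -0.1748, 4.5, 0, 0, 0, 0, 0, 0, 0, 0, 0, 0, 0]}}

```text
clock: 8.45
tool_pos: [0.4719, -0.2888, 0.194]
eef_rot: [0.744, -0.669, -0.005, -0.002]
contact_force: [-0.4, 0.6, 0.2]
opening: 0.548
```

```bash
python3 -c "
from h import *
state(); s=carton(); W=cloud(s); save(s,'top2.png')
d=finder.masks_of(s,'gate')[0]
print(rect(W,d['pixels'],.038,.05)[0],rect(W,d['pixels'],.024,.034)[0]); carton('side')"
```

```text
t 8.45 tcp gate [-107.4 -292.8] z 0.19396112650603825 tool y in gate deg -180.83129599910245 tilt [-0.00402986  0.00966385] F [-0.36710995  0.60054434  0.17827683] open 0.5476726995039094 q [ 1.11  1.11 -1.31  1.85  1.16  1.22  2.65]
top carton 0.89 [   3.3 -199.3] [ 91.9 111.3] ang 1.3491436004638686 4684
((543.3892822265625, 14.789352416992188), (170.053466796875, 39.833560943603516), 6.8526930809021) ((537.112548828125, 96.51700592041016), (149.713623046875, 198.21029663085938), 6.539629936218262)
side carton 0.77 [   3.8 -201.4] [ 92.6 113.2] ang 1.2819028854370131 3707
```

View pics/top2.png

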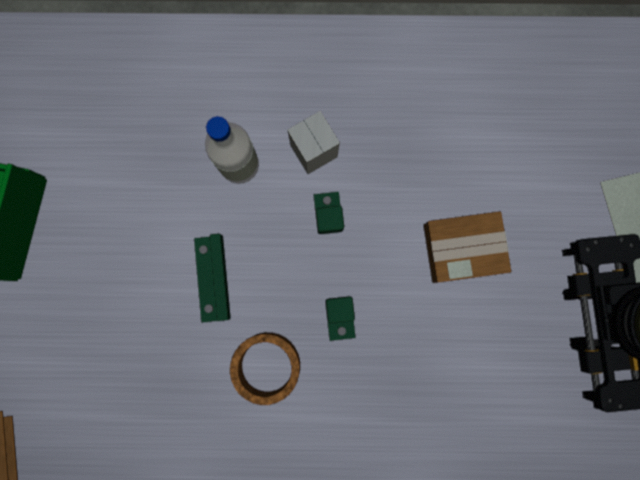

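The carton, centred at about (468, 246), is nearly square (+1.35°, x = +3.3 mm). The wrist reached its range end turning that way, so I'll turn it back half a revolution.

Request:
{"op": "carry_out", "data": {"motion": [0, 0, 0, 0, 0, 0.173, 0, 0, 0, 0, 0, 0.173, 0, 0, 0, 0, 0, 0.173, 0, 0, 0, 0, 0, 0.173, 0, 0, 0, 0, 0, 0.173, 0, 0, 0, 0, 0, 0.173, 0, 0, 0, 0, 0, 0.173, 0, 0, 0, 0, 0, 0.173]}}

```text
clock: 9.7
tool_pos: [0.4737, -0.2851, 0.2]
eef_rot: [-0.149, 0.989, -0.002, -0.001]
contact_force: [0.1, 0.3, -0.2]
opening: 0.545
```

Request:
{"op": "carry_out", "data": {"motion": [0, 0, 0, 0, 0, 0.173, 0, 0, 0, 0, 0, 0.173, 0, 0, 0, 0, 0, 0.173, 0, 0, 0, 0, 0, 0.173, 0, 0, 0, 0, 0, 0.173, 0, 0, 0, 0, 0, 0.173, 0, 0, 0, 0, 0, 0.173, 0, 0, 0, 0, 0, 0.173]}}

```text
clock: 10.7
tool_pos: [0.4738, -0.2851, 0.2003]
eef_rot: [0.516, 0.856, -0.001, 0.001]
contact_force: [-0.2, 0.0, 0.0]
opening: 0.552
```

Request:
{"op": "carry_out", "data": {"motion": [0, 0, 0, 0, 0, 0.173, 0, 0, 0, 0, 0, 0.173, 0, 0, 0, 0, 0, 0, 0, 0, 0, 0, 0, 0]}}

```text
clock: 11.2
tool_pos: [0.4735, -0.2854, 0.1993]
eef_rot: [0.653, 0.757, -0.001, 0.0]
contact_force: [-0.1, 0.1, -0.1]
opening: 0.543
```

```bash
python3 -c "
from h import *
state()"
```

```text
t 11.2 tcp gate [-105.4 -289.6] z 0.199281119268653 tool y in gate deg 1.5306373982081727 tilt [-0.00073917 -0.00124289] F [-0.10740563  0.12581934 -0.13582861] open 0.5434243436274191 q [ 0.87  0.83 -0.72  1.86  0.79  0.76 -0.15]
```

Request:
{"op": "carry_out", "data": {"motion": [0, 3.7, 0, 0, 0, 0, 0, 3.7, 0, 0, 0, 0, 0, 3.7, 0, 0, 0, 0, 0, 0, 4, 0, 0, 0, 0, 0, 4, 0, 0, 0, 0, 0, 4.1, 0, 0, 0, 0, 0, 0, 0, 0, 0]}}

```text
clock: 12.08
tool_pos: [0.5807, -0.2693, 0.0744]
eef_rot: [0.654, 0.757, -0.002, -0.004]
contact_force: [0.2, -0.5, 0.2]
opening: 0.541
```

Request:
{"op": "carry_out", "data": {"motion": [1, 0, 0, 0, 0, 0, 0.8, 0, 0, 0, 0, 0, 0.6, 0, 0, 0, 0, 0, 0.7, 0, 0, 0, 0, 0, 0.8, 0, 0, 0, 0, 0, 0.9, 0, 0, 0, 0, 0, 0.7, 0, 0, 0, 0, 0, 0.5, 0, 0, 0, 0, 0]}}

```text
clock: 13.08
tool_pos: [0.575, -0.2116, 0.0781]
eef_rot: [0.655, 0.756, -0.001, 0.001]
contact_force: [-0.2, -4.9, 3.8]
opening: 0.546
```

```bash
python3 -c "
from h import *
state(); s=carton(); save(s,'top3.png'); carton('side')"
```

```text
t 13.075 tcp gate [   4.2 -228.5] z 0.07811621665803839 tool y in gate deg 1.2486644844546149 tilt [ 0.00014273 -0.00203395] F [-0.24784211 -4.86834953  3.82083271] open 0.5462371901536568 q [ 0.6   1.06 -0.59  1.72  0.9   0.66 -0.36]
top carton 0.83 [   2.  -162.8] [ 91.7 110.5] ang 1.2539421081542983 4513
side carton 0.68 [   2.2 -197.3] [92.3 45.5] ang 4.390823936462404 591
```

View pics/top3.png

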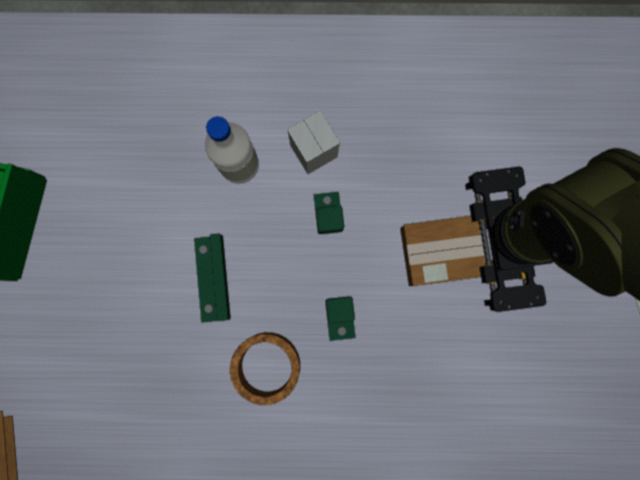

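The picture shows the gripper flush behind the carton, which is at about (443, 250), at gate (2, -163) and turned 1.25°. I'll carry on along this heading.

Request:
{"op": "carry_out", "data": {"motion": [0.7, 0, 0, 0, 0, 0, 1, 0, 0, 0, 0, 0, 1, 0, 0, 0, 0, 0, 1, 0, 0, 0, 0, 0, 1, 0, 0, 0, 0, 0, 1, 0, 0, 0, 0, 0, 1, 0, 0, 0, 0, 0, 0.6, 0, 0, 0, 0, 0]}}

```text
clock: 14.28
tool_pos: [0.5636, -0.1376, 0.0771]
eef_rot: [0.655, 0.756, -0.001, -0.001]
contact_force: [0.2, -4.9, 4.5]
opening: 0.54
```

```bash
python3 -c "
from h import *
state(); s=carton()"
```

```text
t 14.275 tcp gate [   1.7 -153.7] z 0.07714018690429172 tool y in gate deg 1.3288742442594277 tilt [-0.00241516  0.0004852 ] F [ 0.21276143 -4.88580505  4.49322103] open 0.540080855517621 q [ 0.47  1.03 -0.55  1.82  0.94  0.59 -0.54]
top carton 0.74 [ -0.5 -85.1] [ 92.  104.7] ang 1.1608186721801772 4316
```

Request:
{"op": "carry_out", "data": {"motion": [0.4, 0, 0, 0, 0, 0.008, 0.5, 0, 0, 0, 0, 0.008, 0.5, 0, 0, 0, 0, 0.006, 0.4, 0, 0, 0, 0, 0, 0, 0, 0, 0, 0, 0]}}

```text
clock: 15.0
tool_pos: [0.5615, -0.1186, 0.0771]
eef_rot: [0.662, 0.749, 0.0, -0.002]
contact_force: [-0.5, 0.0, 0.5]
opening: 0.542
```

```bash
python3 -c "
from h import *
state(); s=carton(); save(s,'top4.png')"
```

```text
t 15.0 tcp gate [   1.9 -134.6] z 0.07711977634683864 tool y in gate deg 0.12656926597659268 tilt [-0.00171734  0.0028325 ] F [-0.4930541   0.017879    0.51664593] open 0.5423873540170886 q [ 0.43  1.02 -0.53  1.84  0.94  0.56 -0.6 ]
top carton 0.92 [  1.  -65.4] [ 92.1 103.9] ang -0.05971565246581889 4325
```

View pics/top4.png

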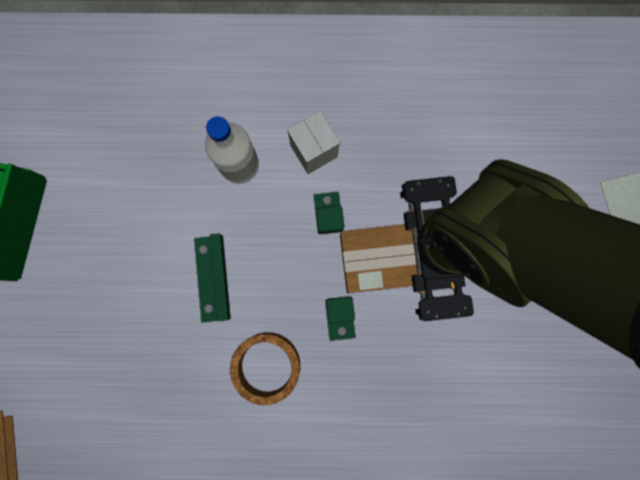

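The picture shows the carton square at the gap mouth, about (378, 258), with x = +1.0 mm and angle ≈ 0. I'll push it through.

Request:
{"op": "carry_out", "data": {"motion": [0.7, -0.02, 0, 0, 0, 0, 1, -0.02, 0, 0, 0, 0, 1, 0, 0, 0, 0, 0, 1, 0, 0, 0, 0, 0, 1, 0, 0, 0, 0, 0, 1, 0, 0, 0, 0, 0, 1, 0, 0, 0, 0, 0, 0.8, 0, 0, 0, 0, 0]}}

```text
clock: 16.1
tool_pos: [0.552, -0.045, 0.0773]
eef_rot: [0.663, 0.749, -0.0, -0.001]
contact_force: [0.6, -3.0, -1.4]
opening: 0.547
```

```bash
python3 -c "
from h import *
state(); s=carton()"
```

```text
t 16.1 tcp gate [  1.3 -60.4] z 0.07727363543832114 tool y in gate deg 0.06396151022996577 tilt [-0.00176746  0.00088946] F [ 0.59213506 -2.99245334 -1.37098237] open 0.5467312626260672 q [ 0.28  1.   -0.49  1.9   0.96  0.5  -0.78]
top carton 0.95 [ 0.3 12.1] [91.7 96.2] ang 0.019976234436036577 3770
```

Request:
{"op": "carry_out", "data": {"motion": [0.8, 0, 0, 0, 0, 0, 1, 0, 0, 0, 0, 0, 1, 0, 0, 0, 0, 0, 1, 0, 0, 0, 0, 0, 1, 0, 0, 0, 0, 0, 1, 0, 0, 0, 0, 0, 1, 0, 0, 0, 0, 0, 0.8, 0, 0, 0, 0, 0]}}

```text
clock: 17.2
tool_pos: [0.5427, 0.0303, 0.0773]
eef_rot: [0.663, 0.749, -0.0, -0.001]
contact_force: [0.8, -3.4, 1.7]
opening: 0.543
```

Request:
{"op": "carry_out", "data": {"motion": [0.3, 0, 0, 0, 0, 0, 0.3, 0, 0, 0, 0, 0, 0.3, 0, 0, 0, 0, 0, 0.3, 0, 0, 0, 0, 0, 0.3, 0, 0, 0, 0, 0, 0.3, 0, 0, 0, 0, 0]}}

```text
clock: 17.95
tool_pos: [0.5407, 0.0475, 0.0773]
eef_rot: [0.663, 0.749, -0.0, -0.001]
contact_force: [0.3, -4.0, 0.5]
opening: 0.547
```

```bash
python3 -c "
from h import *
state(); s=carton(); save(s,'top5.png')"
```

```text
t 17.95 tcp gate [ 1.3 32.8] z 0.07733791627420976 tool y in gate deg 0.031601722874651905 tilt [-0.00177387  0.00061662] F [ 0.34108121 -4.02633449  0.48790774] open 0.5467626977969714 q [ 0.1   0.99 -0.46  1.93  0.97  0.46 -0.97]
top carton 0.73 [  0.2 111.8] [92.  83.8] ang 0.1369677543640151 2096
```

Request:
{"op": "carry_out", "data": {"motion": [0.2, 0, 0, 0, 0, 0, 0.2, 0, 0, 0, 0, 0, 0.2, 0, 0, 0, 0, 0, 0.2, 0, 0, 0, 0, 0, 0.1, 0, 0, 0, 0, 0]}}

```text
clock: 18.68
tool_pos: [0.5396, 0.0567, 0.0773]
eef_rot: [0.663, 0.749, -0.0, -0.001]
contact_force: [0.6, -2.8, 1.0]
opening: 0.546
```

Request:
{"op": "carry_out", "data": {"motion": [0.1, 0, 0, 0, 0, 0, 0.1, 0, 0, 0, 0, 0]}}

```text
clock: 18.92
tool_pos: [0.5394, 0.0584, 0.0773]
eef_rot: [0.663, 0.749, -0.0, -0.001]
contact_force: [0.0, -4.4, 1.0]
opening: 0.545
```

Request:
{"op": "carry_out", "data": {"motion": [0.1, 0, 0, 0, 0, 0, 0.05, 0, 0, 0, 0, 0]}}

```text
clock: 19.18
tool_pos: [0.5393, 0.059, 0.0773]
eef_rot: [0.663, 0.748, -0.001, -0.0]
contact_force: [-0.1, -6.0, 1.5]
opening: 0.552
```

Request:
{"op": "carry_out", "data": {"motion": [0.1, 0, 0, 0, 0, 0, 0.05, 0, 0, 0, 0, 0]}}

```text
clock: 19.42
tool_pos: [0.5392, 0.0592, 0.0774]
eef_rot: [0.664, 0.748, -0.002, 0.0]
contact_force: [0.6, -8.2, 3.4]
opening: 0.544
```

Request:
{"op": "carry_out", "data": {"motion": [0.1, 0, 0, 0, 0, 0, 0, 0, 0, 0, 0, 0]}}

```text
clock: 19.68
tool_pos: [0.5391, 0.0593, 0.0774]
eef_rot: [0.664, 0.748, -0.002, 0.001]
contact_force: [0.9, -8.7, 3.7]
opening: 0.543
```

Request:
{"op": "carry_out", "data": {"motion": [-0.6, 0, 0, 0, 0, 0, -2, 0, 0, 0, 0, 0, -3, 0, 0, 0, 0, 0, 0, 0, -4, 0, 0, 0, 0, 0, -5, 0, 0, 0, -5, 0, -5, 0, 0, 0, -5, 0, -3, 0, 0, 0, -5, 0, 0, 0, 0, 0]}}

```text
clock: 20.68
tool_pos: [0.5654, -0.1361, 0.2444]
eef_rot: [0.662, 0.749, 0.003, 0.001]
contact_force: [-0.3, 0.9, -0.4]
opening: 0.542
```

Request:
{"op": "carry_out", "data": {"motion": [-5, 0, 0, 0, 0, 0, 0, 0, 0, 0, 0, 0, 0, 0, 0, 0, 0, 0]}}

```text
clock: 21.05
tool_pos: [0.5697, -0.1842, 0.2414]
eef_rot: [0.662, 0.749, 0.001, -0.001]
contact_force: [0.2, 0.7, 1.0]
opening: 0.547
```

```bash
python3 -c "
from h import *
state(); s=carton(); W=cloud(s); save(s,'top6.png')
for t in('bottle','tape_roll','small_box'):
    d=finder.masks_of(s,t)[0]; z=np.nanpercentile(W[d['pixels']][:,2],90); print(t,rect(W,d['pixels'],z-.008,z+.006)[0])
s=carton('side'); save(s,'side6.png')"
```

```text
t 21.05 tcp gate [   2.2 -200.7] z 0.24135739312538834 tool y in gate deg 0.15189014791554012 tilt [-0.00055905  0.00364009] F [0.18807037 0.69071946 0.97768068] open 0.5465327327828463 q [ 0.64  0.83 -0.75  1.69  0.68  0.91 -0.26]
top carton 0.88 [  0.2 109.8] [ 92.  110.7] ang 0.004516696929933062 4698
bottle ((698.0579833984375, 163.1898651123047), (27.730066299438477, 27.745241165161133), 6.402496814727783)
tape_roll ((391.50531005859375, 114.07192993164062), (98.54964447021484, 98.66873168945312), 63.5059928894043)
small_box ((721.7130737304688, 47.881805419921875), (55.81644058227539, 55.322998046875), 31.17960548400879)
side carton 0.81 [  0.8 108.8] [ 92.5 115.7] ang -0.45703163146972514 1729
```

View pics/top6.png

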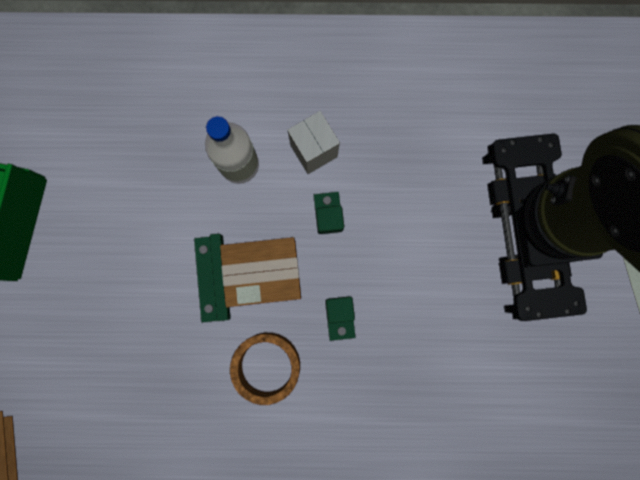

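View pics/side6.png

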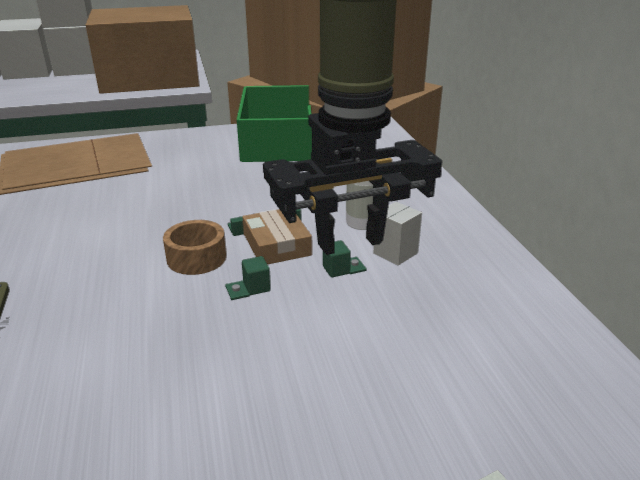

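Top view: the carton at about (260, 272) lies square against the stop bar, whose face is at about column 221. The bottle, tape roll and small box are where they were. The side view agrees, and the gripper is clear of everything.

```bash
python3 -c "
from h import *
print(workorder.finish_job())"
```

```text
the job is handed in; nothing more can be done
None
```

The carton is through the gap and resting against the stop bar. I handed the job in at about 21 s of the 64 s allowed; the hand-in reports no verdict.

**What I did:** I squared the carton up with a two-finger push on its -x side. I then pushed it flat from the rear through the gap until the stop took the load. The force rose from about 4 N to 8.7 N and the tool moved only 0.1 mm for a 1 mm command. After that I backed away and raised the gripper clear.

**Last checks:**
- **Carton position:** the top camera put it at gate (0.2, 109.8) mm, turned 0.0°; home is y = 110 mm. The side camera's partly hidden view gave 108.8 mm and -0.5°.
- **Other objects:** the bottle and small box were within 0.2 mm of where they started. The tape roll read 0.8 mm different, which I take as measurement noise, since nothing went near it.
- **Forces:** the highest tool-force reading I saw was about 9 N, well under the limits.

**One slip:** when I first turned the wrist for the rear push, it ran to the end of its range (2.65 of 2.66 rad). It was raised clear of everything, so I turned it back the other way.

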